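# Load, seal and charge the canister leak-test stand

### The job

Get the leak test going: raise the readout's lid until it stands about 60 degrees open, stand every loose canister upright on a test pad of its own, well centred, and turn the brass bleed plug clockwise until it is snug, without forcing it further. With all that done, give the charging plunger three full strokes, each right home and right back up, then trip the vent lever all the way over and let it spring back. Leave the canisters on their pads and the other things where they lie, and put right anything that gets knocked on the way.

Things in the scene. Friction and masses are not known exactly. Their poses are not given: they have to be found in the camera images.
- canister_1: A white filter canister, round, 69 mm across and 58 mm high (body straight-sided up to 45 mm), 0.08 to 0.17 kg; two or three of these three stand loose on the bench at the left of the stand (an absent one has no pose). Origin: centre of its underside; z up when it stands upright.
- canister_2: A white filter canister, round, 69 mm across and 58 mm high (body straight-sided up to 45 mm), 0.08 to 0.17 kg; two or three of these three stand loose on the bench at the left of the stand (an absent one has no pose). Origin: centre of its underside; z up when it stands upright.
- canister_3: A white filter canister, round, 69 mm across and 58 mm high (body straight-sided up to 45 mm), 0.08 to 0.17 kg; two or three of these three stand loose on the bench at the left of the stand (an absent one has no pose). Origin: centre of its underside; z up when it stands upright.
- stand: Test stand: a fixed metal plate 205 (x) x 330 (y) x 6 mm, askew on the bench. Origin: centre of its underside; x points away from the robot, y left. In front (-x) three pads in a row along y, 105 mm apart, before them a 11 mm high rail along the front edge; behind, on the line x = +52 mm, three grey blocks 70 x 68 mm, 112 mm apart along y, square to the plate: one bears the plunger, one the plug, one the lever, in varying order.
- pad_1 (a point): Centre of a test pad (left of the row), a dark rubber ring 84 mm across let in flush with the plate's top, which lies 6 mm above the bench. A canister stands on it upright, centred within 16 mm; any canister on any pad, one each.
- pad_2 (a point): Centre of a test pad (middle of the row), a dark rubber ring 84 mm across let in flush with the plate's top, which lies 6 mm above the bench. A canister stands on it upright, centred within 16 mm; any canister on any pad, one each.
- pad_3 (a point): Centre of a test pad (right of the row), a dark rubber ring 84 mm across let in flush with the plate's top, which lies 6 mm above the bench. A canister stands on it upright, centred within 16 mm; any canister on any pad, one each.
- plunger_top (a point): Centre of the top of the charging plunger's black mushroom head (50 mm across), 92 mm above the bench when up; it goes straight down.
- plunger (a joint): Charging plunger, m pressed down: 0 up, 0.025 fully home (a hard stop). A spring brings it back; about 5 N to start it and 13 N at the bottom.
- plug: Brass bleed plug on its block. Origin on its vertical axis, 34 mm above the bench; z up. Wing grip: an upright bar 60 mm long along the plug's x, 14 mm thick along its y, 53 to 87 mm above the bench, over a disc 40 mm across. Clockwise from above tightens: first easy (0.03 N m) for 1.0 to 2.1 rad, different each time, then its taper bites and it turns stiffly (0.25 N m). Stays as left.
- taper (a joint): How far the plug has been turned (rad) since its taper began to bite: 0 while loose; above 0.06 it is snug; beyond 0.5 it is overtightened (the end is at 0.8).
- lever_tip (a point): Centre of the black ball (24 mm) on the vent lever, 52 mm from the pivot, which lies along the stand's y, 36 mm above the bench. At rest the lever leans 0.35 rad from upright toward the stand's -x; the ball is then 85 mm above the bench.
- lever (a joint): Vent trip lever, rad: 0 at rest, 0.70 fully over (a hard stop), moving its ball toward the stand's +x. A spring brings it back; about 2 N at the ball to start it and 5 N at the end.
- readout: The readout: a fixed grey box 120 (x) x 140 (y) x 50 mm on the right, with a flat lid that carries the screen on its underside. Origin: centre of its underside; its front is its -x side. The lid is hinged along the box's rear top edge.
- lid (a joint): Angle of the readout's lid, rad: 0 shut and level, growing as its front rises; 1.047 is 60 degrees. A stiff hinge: it stays where it is left; about 3.5 N at the bar.
- lid_hinge (a point): Centre of the lid's hinge line, which runs along the readout's y, 52 mm above the bench.
- lid_bar (a point): Middle of the lid's handle: a round bar 12 mm thick and 90 mm long along the readout's y, 43 mm clear of the lid's front edge, held by two legs at its ends; 166 mm in front of the hinge line and 7 mm above it when shut (59 mm above the bench). Free below, so fingers can straddle it from above, one on each side.
- gauge_spare: Bystander, to be left alone: a small round pressure gauge on its back, 73 mm. Origin: underside, centre.
- pvc_cap: Bystander, to be left alone: a grey round end cap, 65 mm across, 26 mm high. Origin: underside, centre.
- spanner: Bystander, to be left alone: a spanner 173 mm long, lying flat. Origin: underside, centre.
- seal_ring: Bystander, to be left alone: a black rubber ring, 71 mm. Origin: underside, centre.

How it is judged:
On the way, in this order (a step that is already met when the one before it is completed fails the run):
1. the lid is 51 to 69 degrees open, the plug is snug and every canister stands on a pad (((horizontal distance between canister_1 and pad_1 below 0.016 m and z of canister_1 in the frame of pad_1 between -0.006 and 0.006 m) or (horizontal distance between canister_1 and pad_2 below 0.016 m and z of canister_1 in the frame of pad_2 between -0.006 and 0.006 m) or (horizontal distance between canister_1 and pad_3 below 0.016 m and z of canister_1 in the frame of pad_3 between -0.006 and 0.006 m)) and angle between each of canister_1, canister_2, canister_3's own z axis and vertical below 0.12 rad and ((horizontal distance between canister_2 and pad_1 below 0.016 m and z of canister_2 in the frame of pad_1 between -0.006 and 0.006 m) or (horizontal distance between canister_2 and pad_2 below 0.016 m and z of canister_2 in the frame of pad_2 between -0.006 and 0.006 m) or (horizontal distance between canister_2 and pad_3 below 0.016 m and z of canister_2 in the frame of pad_3 between -0.006 and 0.006 m)) and ((horizontal distance between canister_3 and pad_1 below 0.016 m and z of canister_3 in the frame of pad_1 between -0.006 and 0.006 m) or (horizontal distance between canister_3 and pad_2 below 0.016 m and z of canister_3 in the frame of pad_2 between -0.006 and 0.006 m) or (horizontal distance between canister_3 and pad_3 below 0.016 m and z of canister_3 in the frame of pad_3 between -0.006 and 0.006 m)) and value of joint lid between 0.89 and 1.204 rad and value of joint taper above 0.06 rad), for 0.3 s.
2. first full stroke of the charging plunger, all canisters on pads (((horizontal distance between canister_1 and pad_1 below 0.016 m and z of canister_1 in the frame of pad_1 between -0.006 and 0.006 m) or (horizontal distance between canister_1 and pad_2 below 0.016 m and z of canister_1 in the frame of pad_2 between -0.006 and 0.006 m) or (horizontal distance between canister_1 and pad_3 below 0.016 m and z of canister_1 in the frame of pad_3 between -0.006 and 0.006 m)) and angle between each of canister_1, canister_2, canister_3's own z axis and vertical below 0.12 rad and ((horizontal distance between canister_2 and pad_1 below 0.016 m and z of canister_2 in the frame of pad_1 between -0.006 and 0.006 m) or (horizontal distance between canister_2 and pad_2 below 0.016 m and z of canister_2 in the frame of pad_2 between -0.006 and 0.006 m) or (horizontal distance between canister_2 and pad_3 below 0.016 m and z of canister_2 in the frame of pad_3 between -0.006 and 0.006 m)) and ((horizontal distance between canister_3 and pad_1 below 0.016 m and z of canister_3 in the frame of pad_1 between -0.006 and 0.006 m) or (horizontal distance between canister_3 and pad_2 below 0.016 m and z of canister_3 in the frame of pad_2 between -0.006 and 0.006 m) or (horizontal distance between canister_3 and pad_3 below 0.016 m and z of canister_3 in the frame of pad_3 between -0.006 and 0.006 m)) and value of joint plunger above 0.0225 m), for 0.1 s.
3. the plunger has come back up (value of joint plunger below 0.003 m), for 0.05 s.
4. second full stroke, all canisters on pads (all of step 2), for 0.1 s.
5. the plunger has come back up (value of joint plunger below 0.003 m), for 0.05 s.
6. third full stroke, all canisters on pads (all of step 4), for 0.1 s.
7. the plunger has come back up (value of joint plunger below 0.003 m), for 0.05 s.
8. the vent lever is tripped fully over (value of joint lever above 0.63 rad), for 0.1 s.
At the end, for the whole second after the job is handed in: Every canister stands upright and at rest on a pad, within 16 mm of its centre; the lid is at 0.890 to 1.204 rad (51 to 69 degrees); the taper reads above 0.06; plunger (under 3 mm) and lever (under 0.08 rad) have sprung back (all of step 1 and value of joint plunger below 0.003 m and value of joint lever below 0.08 rad and linear speed of each of canister_1, canister_2, canister_3 below 0.02 m/s); the robot touches nothing.
It fails at once if the plug is overtightened (taper beyond 0.5 rad) (value of joint taper above 0.5 rad).
It fails at once if a bystander is moved by more than 50 mm (distance of any of gauge_spare, pvc_cap, spanner, seal_ring from where it was at the start of the episode above 0.05 m).
Of canister_1, canister_2, canister_3 only 2 to 3 are there at a start; the rules pass over those that are not, and their reading is None.
At some moment in a run one of canister_1, canister_2, canister_3 may be knocked a few centimetres aside while the robot is not near it.
It also fails if it takes over 210 s, if anything falls off the work surface, if the arm or the gripper's body presses on something with over 40 N, if the wrist force passes 120 N, or if a joint passes its speed limit or range.

### The arm

A 6-joint arm with a two-finger parallel gripper is mounted at the origin on a cart in front of the work surface, level with it; the furniture and walls round the work are solid. World frame = base frame: x ahead of the robot, y to its left, z up, the work surface at z = 0. Lengths are in m, angles in rad, forces in N, time in s.
With the tool pointing down it reaches from about 0.25 to 0.8 m from the base axis. Payload 8.5 kg.
Tool frame: the origin (TCP) lies between the finger pads; the fingertips stand 25 mm ahead of it and the grasp point (between the pads) lies 6 mm ahead of it; z points along the fingers, y is the line along which they close (so a half turn about z gives the same grasp; the last joint's range is limited). The gripper opens to 85 mm and grips with 20 to 120 N. Pads are 22 mm wide; open, the fingers measure 114 mm over their backs; the gripper's body (76 mm by 85 mm) begins 54 mm behind the grasp point. The pads swing forward as they close: fully open they stand 13 mm farther back than shut.
Start: joints at [1.209, 0.238, -0.013, 1.319, 0, 1.571], TCP at [0.186, 0.491, 0.256] pointing down, gripper open.
Joint ranges: [-2.66, 2.66], [-1.03, 1.9], [-1.14, 1.46], [-1.82, 2.27], [-1.45, 1.34], [-3.14, 3.14]. Speed limits (rad/s): [2.22, 2.22, 2.79, 3.14, 3.14, 3.14].

### API

Orientations are given as a unit quaternion [x, y, z, w].
In Python, from cell import robot gives the robot as it stands.
- The arm moves only by the tool drive_tool, never from a script. Its argument "moves" is a list of rows, each a list of 7 numbers: the turn, a rotation vector about the tool's x, y, z in degrees, then the shift along the tool's x, y, z in cm, then the finger opening in cm, from 0 to 8.54. In form: [[rx, ry, rz, dx, dy, dz, hand], ...]. A call has 1 to 8 rows; each row is the pose to reach, as a shift and turn from the pose commanded when the call began, along the tool's axes at that moment; what a row does not reach only later rows make up. A row lasts 1/8 s, in which the tool goes at most 62.5 mm and 10.7 degrees, less where a joint would pass 70% of its speed; a pose out of reach is approached as far as the arm can. A call with a gripper value outside its range is refused whole. The fingers move at their own pace and stop on an object; the grip force is fixed at half the most. Time passes only in rows, so rows that repeat a pose let the fingers close. It gives the time, the measured TCP pose, the force, the opening and the grip force at its end, in the units of the state.
- robot.observe(): the state, without advancing time (a new reading comes with each control period).
- robot.grab_frame(name): name is "scene" or "top" or "wrist"; returns (picture, depth): 400x640x3 uint8, red, green, blue; 400x640 float32, m along the optical axis (not along the pixel's ray), 0 where there is no reading.
- robot.calibration(name): a dict with "camera_matrix" (3x3 intrinsics, pixels), "rvec" (rotation vector, rad) and "tvec" (3), from world to camera coordinates, as OpenCV has them; the wrist camera has in their place "tool_from_camera" (4x4, takes a point from camera to tool coordinates, whose origin is the TCP and whose axes are the flange's). Camera axes: x right, y down, z forward; pixel columns grow to the right and rows downward; lengths in m; the calibration is good to about 2 mm. A picture is of the moment at which its call begins: read the wrist's pose just before it. calibration takes no time and is no camera call.
- robot.finish_job(): hands the job in; it is judged then, once.
The state is a dict: "clock": time; "joints": joint angles; "dq": joint speeds; "effort": joint torques, N m; "position": TCP position; "orientation": TCP orientation; "force": force on the tool from outside, world axes, zero at the start; "torque": the same for the moment, N m; "grip_width": opening from 0.0 (shut) to 1.0 (fully open); "grip_force": force on a finger pad.
Only numpy, scipy, OpenCV 4.12 (cv2) and the standard library are available. Lean on these libraries where they do the work, as an engineer would, in place of code of your own. Each camera call takes 0.05 s, during which the arm holds its last target. There are 200 camera calls.

## Working session

There is one attempt and no reset: what is moved stays moved. The work goes in short steps, Python scripts to look and compute and a tool call to move; the robot and the scene stay as the last step left them, time stands still between calls to the robot, and variables do not carry over. Pictures are saved under pics/ and viewed, at most 14 in all, crops included, and the job is handed in when it is done.

Besides the shell and the picture viewer there is one more tool, called after "Call:" as name(argument=value, ...) on one line, values as JSON. drive_tool: Moves the arm, as the interface text tells. Its arguments: {"type":"object","properties":{"moves":{"type":"array"}},"required":["moves"]}

```bash
ls; mkdir -p pics; cat > h.py <<'E'
import numpy as np, cv2, json
from scipy.spatial.transform import Rotation as R
from cell import robot
def pose():
    s=robot.observe(); return np.array(s["position"]),R.from_quat(s["orientation"]),s
def cam(name):
    c=robot.calibration(name); K=np.array(c["camera_matrix"])
    if "rvec" in c:
        Rm=cv2.Rodrigues(np.array(c["rvec"],float))[0]; t=np.array(c["tvec"],float).ravel()
        return K,Rm.T,-Rm.T@t
    p,r,_=pose(); T=np.array(c["tool_from_camera"]); return K,r.as_matrix()@T[:3,:3],p+r.as_matrix()@T[:3,3]
def grab(name,save=None):
    C=cam(name); im,d=robot.grab_frame(name)
    if save: cv2.imwrite(f"pics/{save}.png",im[:,:,::-1]); np.savez(f"pics/{save}.npz",im=im,d=d,K=C[0],R=C[1],o=C[2])
    return im,d,C
def ray(C,uv,z):
    K,Rm,o=C; uv=np.atleast_2d(uv).astype(float)
    v=np.c_[(uv[:,0]-K[0,2])/K[0,0],(uv[:,1]-K[1,2])/K[1,1],np.ones(len(uv))]@Rm.T
    return o+v*((z-o[2])/v[:,2])[:,None]
def cloud(d,C):
    K,Rm,o=C; v,u=np.mgrid[:d.shape[0],:d.shape[1]]
    P=np.stack([(u-K[0,2])/K[0,0]*d,(v-K[1,2])/K[1,1]*d,d],-1)@Rm.T+o
    P[d<=0]=np.nan; return P
def proj(C,P):
    K,Rm,o=C; q=(np.atleast_2d(P)-o)@Rm; return (q[:,:2]/q[:,2:])*[K[0,0],K[1,1]]+[K[0,2],K[1,2]]
def load(n):
    z=np.load(f"pics/{n}.npz"); return z["im"],z["d"],(z["K"],z["R"],z["o"])
E
python3 - <<'E'
from h import *
for n in("scene","top","wrist"):
    im,d,C=grab(n,n+"0"); print(n,C[0][0,0],C[2].round(3),C[1].round(2).tolist(),(d>0).mean())
s=robot.observe(); print(s)
E
```

```text
pics
scene 517.2695891763744 [-0.556  1.348  0.892] [[-0.78, -0.28, 0.56], [-0.62, 0.34, -0.7], [0.0, -0.9, -0.44]] 0.9959609375
top 474.583793536971 [0.325 0.047 1.501] [[-0.0, -0.99, 0.13], [-1.0, 0.0, 0.0], [-0.0, -0.13, -0.99]] 0.99602734375
wrist 298.3611759454638 [0.109 0.519 0.373] [[0.35, 0.89, 0.3], [0.94, -0.33, -0.11], [-0.0, 0.32, -0.95]] 0.99598046875
{'clock': 0.15, 'joints': array([ 1.20902644e+00,  2.38655634e-01, -1.40332158e-02,  1.31921086e+00,
        2.03464289e-06,  1.57079027e+00]), 'dq': array([-0.00116895, -0.00200248,  0.00202853,  0.00022631, -0.00118851,
       -0.00069921]), 'effort': array([-1.17297182e-03, -5.39078736e+01,  3.46597302e+01,  1.44056880e-02,
       -4.18510547e-05,  8.51659138e-06]), 'position': array([0.18571277, 0.49075368, 0.25582932]), 'orientation': array([ 1.79897146e-01,  9.83685271e-01, -5.42508099e-04, -1.00251902e-04]), 'force': array([ 0.02230533, -0.14710106, -0.21763587]), 'torque': array([ 0.02081902, -0.04573048,  0.00757335]), 'grip_force': 0.0, 'grip_width': 1.0021749817482248}
```

View pics/top0.png

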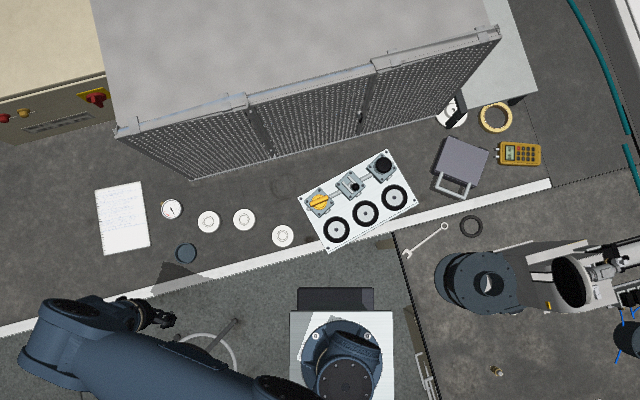

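View pics/scene0.png

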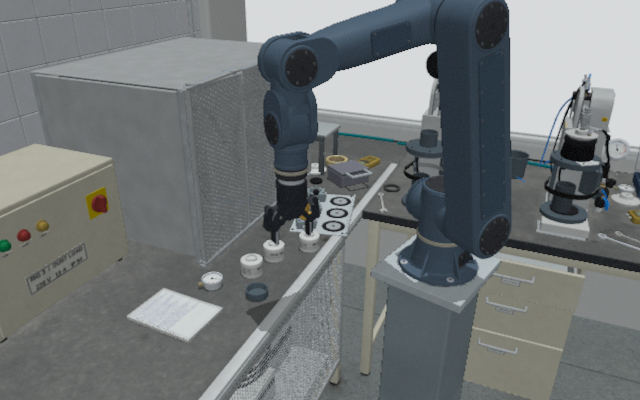

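```bash
python3 - <<'E'
from h import *
im,d,C=load("top0"); P=cloud(d,C)
for n,u,v,z in [("c1",208,222,.05),("c2",244,220,.05),("c3",282,236,.05),("gauge",171,210,.02),("cap",186,252,.026),("pad1",337,230,.006),("pad2",366,213,.006),("pad3",394,196,.006),("plug",318,202,.087),("lever",352,184,.08),("plg",382,165,.09),("lid",462,163,.054),("bar",452,193,.06),("ring",471,226,0),("sp",428,240,0)]:
    print(n,P[v,u].round(3),ray(C,(u,v),z)[0].round(3))
# fence
for u,v in [(280,160),(330,140),(380,125),(430,110),(200,175),(300,153),(480,50)]: print(u,v,P[v,u].round(3))
a=cv2.resize(im[120:270,290:490],None,fx=4,fy=4,interpolation=cv2.INTER_CUBIC)
cv2.imwrite("pics/cropA.png",a[:,:,::-1])
g=im.astype(int); 
w=(g.min(2)>170).astype(np.uint8); w[:,:190]=0;w[:,297:]=0;w[:195]=0;w[255:]=0
n,l,st,ce=cv2.connectedComponentsWithStats(w)
for i in range(1,n):
    if st[i,4]>60: print("white",st[i],ce[i],ray(C,ce[i],.055)[0].round(3))
E
```

```text
c1 [0.421 0.404 0.052] [0.421 0.404 0.05 ]
c2 [0.427 0.294 0.051] [0.427 0.294 0.05 ]
c3 [0.378 0.177 0.054] [0.378 0.177 0.05 ]
gauge [0.461 0.528 0.023] [0.461 0.529 0.02 ]
cap [0.331 0.48  0.01 ] [0.331 0.476 0.026]
pad1 [0.398 0.009 0.012] [0.398 0.008 0.006]
pad2 [ 0.451 -0.083  0.011] [ 0.451 -0.083  0.006]
pad3 [ 0.505 -0.173  0.008] [ 0.505 -0.173  0.006]
plug [0.478 0.067 0.087] [0.478 0.067 0.087]
lever [ 0.533 -0.036  0.083] [ 0.533 -0.036  0.08 ]
plg [ 0.589 -0.126  0.09 ] [ 0.589 -0.126  0.09 ]
lid [ 0.599 -0.375  0.065] [ 0.602 -0.378  0.054]
bar [ 0.507 -0.341  0.066] [ 0.507 -0.342  0.06 ]
ring [ 0.41  -0.415  0.001] [ 0.41  -0.415  0.   ]
sp [ 0.366 -0.278 -0.002] [ 0.366 -0.278  0.   ]
280 160 [0.623 0.19  0.003]
330 140 [0.679 0.03  0.041]
380 125 [ 0.72  -0.125  0.067]
430 110 [ 0.76  -0.276  0.091]
200 175 [0.57  0.437 0.036]
300 153 [0.646 0.126 0.001]
480 50 [ 0.765 -0.293  0.51 ]
white [233 209  22  21 355] [243.61408451 219.10140845] [0.43  0.295 0.055]
white [198 211  21  22 356] [208.12078652 221.33146067] [0.423 0.403 0.055]
white [272 225  22  22 363] [282.17906336 235.5399449 ] [0.379 0.176 0.055]
white [267 246  30   9 138] [285.93478261 251.58695652] [0.331 0.165 0.055]
```

View pics/cropA.png

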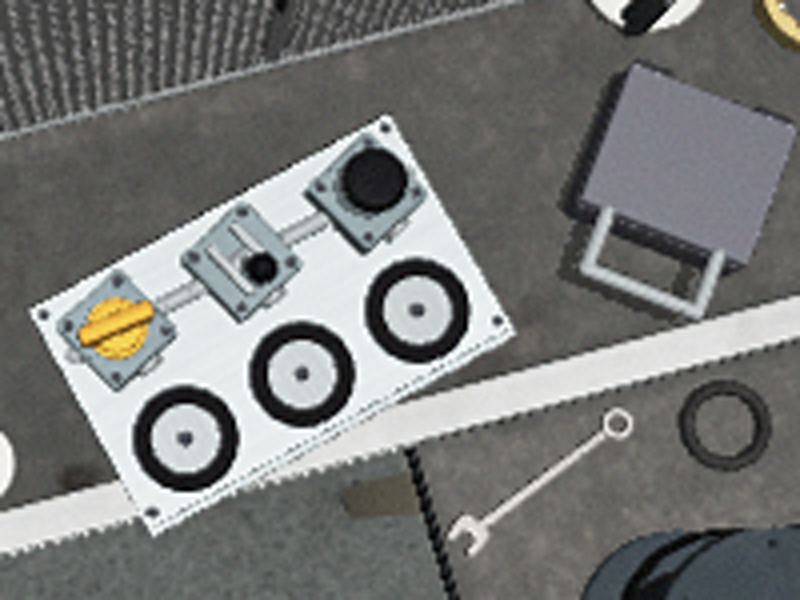

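View pics/wrist0.png

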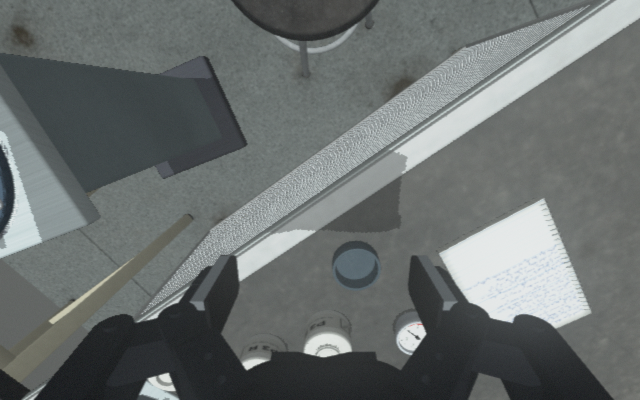

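```bash
cat >> h.py <<'E'
def moves(T,start=None):
    """T: list of (x,y,z,phi) world, tool down, phi=deg of tool y; prints rows rel to start"""
    if start is None:
        p,r,_=pose(); R0=r
    else:
        p=np.array(start[:3]); R0=down(start[3])
    for t in T:
        Rt=down(t[3]); rv=np.degrees((R0.inv()*Rt).as_rotvec()); dp=R0.inv().apply(np.array(t[:3])-p)*100
        print([round(float(a),1) for a in rv],[round(float(a),2) for a in dp])
def down(phi):
    f=np.radians(phi); y=np.array([np.cos(f),np.sin(f),0]); z=np.array([0,0,-1.]); return R.from_matrix(np.c_[np.cross(y,z),y,z])
E
python3 - <<'E'
from h import *
im,d,C=load("top0")
o=np.array([290,120])
q=lambda a,z:ray(C,np.array(a)/4+o-0.375,z)[:,:2]
pads=q([(185,438),(302,374),(416,310)],.006); print(pads.round(4))
corn=q([(386,116),(514,334),(152,534),(32,308)],.006); print("corners",corn.round(3),"ctr",corn.mean(0))
yd=pads[0]-pads[2]; print("pitch",np.linalg.norm(yd)/2,"phi",np.degrees(np.arctan2(yd[1],yd[0])))
yv=yd/np.linalg.norm(yd); xv=np.array([yv[1],-yv[0]])
for n,a,z in[("plug",(116,326),.087),("ball",(262,267),.085),("plg",(375,180),.092)]:
    p=q(a,z)[0]; e=p-pads[1]; print(n,p.round(4),"stand",e@xv-.047,e@yv)
w=q([(78,340),(152,312)],.087); print("wing",w,np.linalg.norm(w[0]-w[1]),np.degrees(np.arctan2(*(w[0]-w[1])[::-1])))
b=q([(592,267),(700,311)],.059); print("bar",b,b.mean(0),np.linalg.norm(b[0]-b[1]),np.degrees(np.arctan2(*(b[0]-b[1])[::-1])))
print("lid",q([(636,66),(795,124),(744,264),(585,203)],.054))
moves([(.379,.176,.15,120.6)])
E
```

```text
[[ 0.4008  0.012 ]
 [ 0.451  -0.0807]
 [ 0.5016 -0.1717]]
corners [[ 0.659 -0.151]
 [ 0.482 -0.249]
 [ 0.326  0.038]
 [ 0.504  0.133]] ctr [ 0.49274478 -0.0572043 ]
pitch 0.10476481246143227 phi 118.7555693514448
plug [0.4806 0.0651] stand 0.04910260936155758 0.11354644562310094
ball [ 0.5252 -0.0449] stand 0.03527060400997614 -0.004347571534806994
plg [ 0.5902 -0.1303] stand 0.051121381902046306 -0.11047565258734732
wing [[0.47018934 0.09355939]
 [0.49113005 0.03806989]] 0.05930933735280003 110.67558094914165
bar [[ 0.52812243 -0.29945912]
 [ 0.49391686 -0.38076789]] [ 0.51101964 -0.3401135 ] 0.08821074870441581 67.18412912425269
lid [[ 0.68692012 -0.3401204 ]
 [ 0.64040101 -0.46172901]
 [ 0.53078848 -0.4174975 ]
 [ 0.57876184 -0.29690117]]
[-0.1, -0.0, -51.3] [-29.22, -22.59, 10.61]
```

Call:
drive_tool(moves=[[0,0,-10,-6,-5,2,8.5],[0,0,-20,-12,-9.5,4,8.5],[0,0,-30,-18,-14,6,8.5],[0,0,-40,-24,-18.5,8,8.5],[0,0,-49.5,-29.2,-22.6,10.6,8.5],[0,0,-49.5,-29.2,-22.6,10.6,8.5],[0,0,-49.5,-29.2,-22.6,10.6,8.5],[0,0,-49.5,-29.2,-22.6,10.6,8.5]])

```text
clock: 1.15
position: [0.3792, 0.1742, 0.1494]
orientation: [-0.247, 0.969, -0.0, -0.001]
force: [-0.3, -0.4, 1.0]
grip_width: 0.996
grip_force: 0.0
```

```bash
python3 - <<'E'
from h import *
p,r,s=pose(); print(p,r.as_matrix().round(3).tolist(),s["joints"].round(2),s["clock"])
im,d,C=grab("wrist","w1")
moves([(.379,.176,.036,118.8)])
E
```

```text
[0.37919479 0.17419823 0.1494285 ] [[-0.878, -0.478, -0.002], [-0.478, 0.878, -0.001], [0.002, -0.0, -1.0]] [ 0.43  0.12 -0.45  1.   -0.   -0.07] 1.15
[0.0, -0.1, -0.2] [-0.05, 0.06, 11.39]
```

View pics/w1.png

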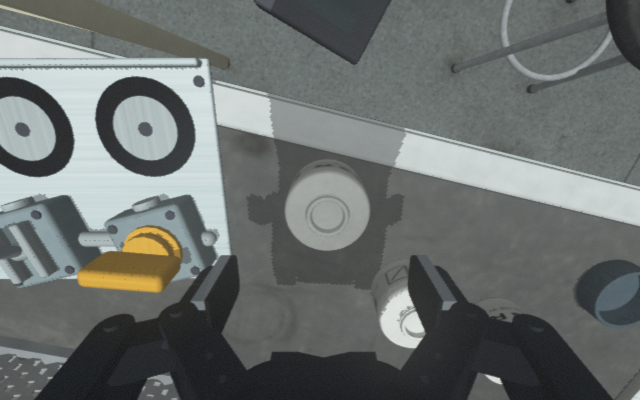

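Call:
drive_tool(moves=[[0,0,0,0,0.1,5,8.5],[0,0,0,0,0.1,9,8.5],[0,0,0,0,0.1,11.3,8.5],[0,0,0,0,0.1,11.3,8.5],[0,0,0,0,0.1,11.3,5],[0,0,0,0,0.1,11.3,5],[0,0,0,0,0.1,11.3,5],[0,0,0,0,0.1,11.3,5]])

```text
clock: 2.2
position: [0.379, 0.1779, 0.0389]
orientation: [-0.249, 0.969, 0.001, 0.001]
force: [-2.1, -0.3, 5.1]
grip_width: 0.766
grip_force: 65.3
```

Call:
drive_tool(moves=[[0,0,0,0,0,-4,5],[0,0,0,0,0,-9,5],[0,0,0,1,-6,-11,5],[0,0,0,2,-12,-11,5],[0,0,0,3,-18,-11,5],[0,0,0,4,-24,-11,5],[0,0,0,5,-30,-11,5],[0,0,0,5.8,-36.3,-11,5]])

```text
clock: 3.2
position: [0.5027, -0.17, 0.149]
orientation: [-0.248, 0.969, -0.001, 0.001]
force: [0.7, 1.3, -0.9]
grip_width: 0.761
grip_force: 67.9
```

```bash
python3 - <<'E'
from h import *
p,r,s=pose(); print(p,s["grip_width"],s["grip_force"],s["force"],s["joints"].round(2))
moves([(.5016,-.1717,.043,118.8)])
E
```

```text
[ 0.50265076 -0.17003331  0.14897692] 0.7605733696541923 67.93656967085553 [ 0.74131202  1.33944017 -0.94943454] [-0.33  0.3  -0.21  1.06  0.   -0.83]
[-0.1, 0.1, -0.0] [0.19, -0.08, 10.6]
```

Call:
drive_tool(moves=[[0,0,0,0.2,-0.1,3,5],[0,0,0,0.2,-0.1,6,5],[0,0,0,0.2,-0.1,8.5,5],[0,0,0,0.2,-0.1,9.8,5],[0,0,0,0.2,-0.1,10.2,5],[0,0,0,0.2,-0.1,10.2,5],[0,0,0,0.2,-0.1,10.2,5]])

```text
clock: 4.08
position: [0.5013, -0.17, 0.0462]
orientation: [-0.249, 0.969, -0.0, 0.001]
force: [-0.2, -0.4, -0.5]
grip_width: 0.764
grip_force: 67.9
```

Call:
drive_tool(moves=[[0,0,0,0,0,0.12,5],[0,0,0,0,0,0.15,5],[0,0,0,0,0,0.15,8.4],[0,0,0,0,0,0.15,8.4],[0,0,0,0,0,0.15,8.4],[0,0,0,0,0,0.15,8.4],[0,0,0,0,0,-4,8.4],[0,0,0,0,0,-10,8.4]])

```text
clock: 5.08
position: [0.4995, -0.1695, 0.1451]
orientation: [-0.248, 0.969, 0.001, -0.002]
force: [0.9, -0.0, 0.7]
grip_width: 0.984
grip_force: 0.0
```

Call:
drive_tool(moves=[[0,0,0,-2,5.5,0,8.5],[0,0,0,-4,11,0,8.5],[0,0,0,-6,17,0,8.5],[0,0,0,-8,23,0,8.5],[0,0,0,-10,29,0,8.5],[0,0,0,-12,35,0,8.5],[0,0,0,-14,40,0,8.5],[0,0,0,-16,44.3,0,8.5]])

```text
clock: 6.08
position: [0.427, 0.2976, 0.1454]
orientation: [-0.249, 0.969, 0.0, 0.0]
force: [1.3, -0.1, 1.0]
grip_width: 0.997
grip_force: 0.0
```

```bash
python3 - <<'E'
from h import *
p,r,s=pose(); print(p,s["clock"])
im,d,C=grab("wrist","w2"); t,_,Ct=grab("top","top2")
for nm,i,c in(("w",im,C),("t",t,Ct)):
    g=i.astype(int); w=((g.min(2)>165)&(g.max(2)-g.min(2)<25)).astype(np.uint8)
    n,l,st,ce=cv2.connectedComponentsWithStats(w)
    for k in range(1,n):
        if (300<st[k,4]<6000): 
            P=ray(c,ce[k],.056)[0]
            if .35<P[0]<.55 and -.25<P[1]<.5: print(nm,st[k],P.round(4))
moves([(.4295,.295,.037,118.8)])
cv2.imwrite("pics/w2a.png",np.hstack([im[:,:,::-1],t[:,:,::-1]])[:, :][::1,::1])
a=np.vstack([im[100:,100:500,::-1],t[130:270,180:420,::-1].repeat(1,0)[:,:240] if 0 else cv2.resize(t[150:265,190:430,::-1],(400,192))])
cv2.imwrite("pics/w2a.png",a)
E
```

```text
[0.42696756 0.29764571 0.14535816] 6.075
w [  0   0  38  28 901] [0.4025 0.0707 0.056 ]
w [ 279  174   84   78 4582] [0.4276 0.2945 0.056 ]
w [ 400  229   81   64 2803] [0.412  0.3978 0.056 ]
t [ 290  149  261  109 5833] [ 0.4694 -0.1495  0.056 ]
[0.1, 0.1, 0.2] [0.06, -0.52, 10.82]
```

View pics/w2a.png

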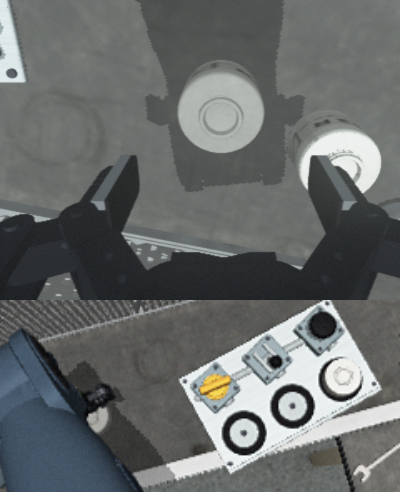

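Call:
drive_tool(moves=[[0,0,0,0,-0.4,5,8.5],[0,0,0,0,-0.4,9,8.5],[0,0,0,0,-0.4,10.7,8.5],[0,0,0,0,-0.4,10.7,8.5],[0,0,0,0,-0.4,10.7,5],[0,0,0,0,-0.4,10.7,5],[0,0,0,0,-0.4,10.7,5],[0,0,0,0,-0.4,10.7,5]])

```text
clock: 7.18
position: [0.4302, 0.2922, 0.0399]
orientation: [-0.248, 0.969, 0.0, 0.001]
force: [-2.2, -1.2, 6.6]
grip_width: 0.76
grip_force: 66.3
```

Call:
drive_tool(moves=[[0,0,0,0,0,-4,5],[0,0,0,0,0,-10,5],[0,0,0,3,-6,-11,5],[0,0,0,5.5,-12,-11,5],[0,0,0,8,-17.5,-11,5],[0,0,0,10.5,-23,-11,5],[0,0,0,13,-28.5,-11,5],[0,0,0,15.9,-34.1,-11,5]])

```text
clock: 8.18
position: [0.4547, -0.0837, 0.1496]
orientation: [-0.248, 0.969, -0.001, 0.001]
force: [1.1, 0.1, -1.0]
grip_width: 0.764
grip_force: 67.5
```

```bash
python3 - <<'E'
from h import *
p,r,s=pose(); print(p,s["grip_width"],s["grip_force"])
moves([(.4512,-.0800,.045,118.8)])
E
```

```text
[ 0.45466018 -0.08366358  0.14957642] 0.7638745945268205 67.46182060305728
[-0.1, 0.1, -0.0] [0.15, 0.51, 10.46]
```

Call:
drive_tool(moves=[[0,0,0,0.2,0.5,3.5,5],[0,0,0,0.2,0.5,7,5],[0,0,0,0.2,0.5,9.3,5],[0,0,0,0.2,0.5,10.2,5],[0,0,0,0.2,0.5,10.4,5],[0,0,0,0.2,0.5,10.4,5],[0,0,0,0.2,0.5,10.4,5]])

```text
clock: 9.05
position: [0.4501, -0.0781, 0.0459]
orientation: [-0.248, 0.969, -0.0, 0.0]
force: [-6.2, -0.2, 9.6]
grip_width: 0.76
grip_force: 68.5
```

Call:
drive_tool(moves=[[0,0,0,0,0,0.05,5],[0,0,0,0,0,0.05,8.4],[0,0,0,0,0,0.05,8.4],[0,0,0,0,0,0.05,8.4],[0,0,0,0,0,0.05,8.4],[0,0,0,0,0,0.05,8.4],[0,0,0,0,0,-4,8.4],[0,0,0,0,0,-10,8.4]])

```text
clock: 10.05
position: [0.4489, -0.0778, 0.1442]
orientation: [-0.248, 0.969, 0.001, -0.002]
force: [1.6, -0.2, 0.4]
grip_width: 0.983
grip_force: 0.0
```

Call:
drive_tool(moves=[[0,0,0,-2.5,5.4,0,8.5],[0,0,0,-5,11,0,8.5],[0,0,0,-7.7,16.5,0,8.5],[0,0,0,-10.2,22,0,8.5],[0,0,0,-13,27.5,0,8.5],[0,0,0,-15.5,33,0,8.5],[0,0,0,-18,38.5,0,8.5],[0,0,0,-20.5,43.8,0,8.5]])

```text
clock: 11.05
position: [0.4185, 0.4067, 0.1442]
orientation: [-0.249, 0.969, -0.0, 0.0]
force: [1.0, 0.2, -0.1]
grip_width: 0.995
grip_force: 0.0
```

```bash
python3 - <<'E'
from h import *
p,r,s=pose(); print(p,s["clock"])
im,d,C=grab("wrist","w3"); t,_,Ct=grab("top","top3")
for nm,i,c in(("w",im,C),("t",t,Ct)):
    g=i.astype(int); w=((g.min(2)>165)&(g.max(2)-g.min(2)<25)).astype(np.uint8)
    n,l,st,ce=cv2.connectedComponentsWithStats(w)
    for k in range(1,n):
        if (300<st[k,4]<6000): 
            P=ray(c,ce[k],.056)[0]
            if .35<P[0]<.55 and -.25<P[1]<.5: print(nm,st[k],P.round(4))
moves([(.422,.403,.037,118.8)])
cv2.imwrite("pics/w3a.png",np.vstack([im[100:,100:500,::-1],cv2.resize(t[150:265,190:430,::-1],(400,192))]))
E
```

```text
[0.41849253 0.40668337 0.14415761] 11.05
[0.1, 0.1, 0.2] [0.04, -0.78, 10.66]
```

View pics/w3a.png

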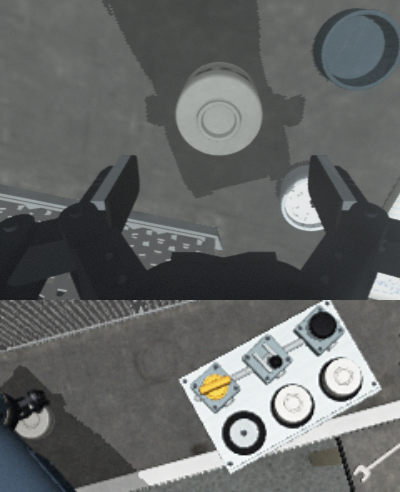

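Call:
drive_tool(moves=[[0,0,0,0,-0.5,5,8.5],[0,0,0,0,-0.5,9,8.5],[0,0,0,0,-0.5,10.6,8.5],[0,0,0,0,-0.5,10.6,8.5],[0,0,0,0,-0.5,10.6,5],[0,0,0,0,-0.5,10.6,5],[0,0,0,0,-0.5,10.6,5],[0,0,0,0,-0.5,10.6,5]])

```text
clock: 12.15
position: [0.4225, 0.401, 0.0405]
orientation: [-0.248, 0.969, 0.001, 0.002]
force: [-0.5, -0.1, 6.3]
grip_width: 0.761
grip_force: 66.6
```

Call:
drive_tool(moves=[[0,0,0,0,0,-4,5],[0,0,0,0,0,-10,5],[0,0,0,3.5,-5.5,-11,5],[0,0,0,7,-11.5,-11,5],[0,0,0,10,-17,-11,5],[0,0,0,13.5,-22,-11,5],[0,0,0,17,-27.5,-11,5],[0,0,0,20.4,-33.2,-11,5]])

```text
clock: 13.15
position: [0.4032, 0.0248, 0.1497]
orientation: [-0.249, 0.969, -0.0, 0.001]
force: [0.9, -0.3, -1.4]
grip_width: 0.762
grip_force: 66.9
```

```bash
python3 - <<'E'
from h import *
p,r,s=pose(); print(p,s["grip_width"],s["grip_force"])
moves([(.4008,.0120,.046,118.8)])
E
```

```text
[0.4031924  0.02476941 0.14968649] 0.7621769070567611 66.90147211309522
[-0.1, 0.2, -0.0] [0.85, -0.99, 10.37]
```

Call:
drive_tool(moves=[[0,0,0,0,0,1,5],[0,0,0,0,0,1,5]])

```text
clock: 13.4
position: [0.4031, 0.0263, 0.1387]
orientation: [-0.248, 0.969, 0.0, 0.0]
force: [0.4, 0.6, -0.9]
grip_width: 0.757
grip_force: 66.9
```

```bash
python3 - <<'E'
from h import *
p,r,s=pose(); print(p,s["grip_width"],s["grip_force"])
moves([(.4008,.0120,.046,118.8)])
E
```

```text
[0.40308685 0.02632588 0.13867618] 0.7571806163809711 66.90771004068665
[-0.0, 0.0, -0.1] [0.89, -1.15, 9.27]
```

Call:
drive_tool(moves=[[0,0,0,0.9,-1.15,3,5],[0,0,0,0.9,-1.15,6,5],[0,0,0,0.9,-1.15,8,5],[0,0,0,0.9,-1.15,9,5],[0,0,0,0.9,-1.15,9.3,5],[0,0,0,0.9,-1.15,9.3,5],[0,0,0,0.9,-1.15,9.3,5]])

```text
clock: 14.28
position: [0.4007, 0.0133, 0.0464]
orientation: [-0.249, 0.968, 0.001, 0.0]
force: [-4.8, 3.1, 10.9]
grip_width: 0.762
grip_force: 68.1
```

Call:
drive_tool(moves=[[0,0,0,0,0,0.05,5],[0,0,0,0,0,0.05,8.4],[0,0,0,0,0,0.05,8.4],[0,0,0,0,0,0.05,8.4],[0,0,0,0,0,0.05,8.4],[0,0,0,0,0,0.05,8.4],[0,0,0,0,0,-5,8.4],[0,0,0,0,0,-11,8.4]])

```text
clock: 15.28
position: [0.3997, 0.0121, 0.1559]
orientation: [-0.248, 0.969, 0.0, -0.001]
force: [2.3, 0.7, 0.7]
grip_width: 0.987
grip_force: 0.0
```

Call:
drive_tool(moves=[[0,0,-10,-1.5,0,-2.5,5],[0,0,-20,-3,0,-2.5,5],[0,0,-30,-4.5,0,-2.5,5],[0,0,-40,-6,0,-2.5,5],[0,0,-50,-7.5,0.4,-2.5,5],[0,0,-60,-9,0.6,-2.5,5],[0,0,-70,-9.7,0.8,-2.5,5],[0,0,-80,-9.7,0.8,-2.5,5]])

```text
clock: 16.27
position: [0.4822, 0.0661, 0.18]
orientation: [0.815, -0.58, -0.0, 0.0]
force: [-0.1, 1.0, 0.1]
grip_width: 0.586
grip_force: 0.0
```

```bash
python3 - <<'E'
from h import *
p,r,s=pose(); print(p,s["clock"],s["joints"].round(2),np.degrees(np.arctan2(r.as_matrix()[1,1],r.as_matrix()[0,1])))
im,d,C=grab("wrist","w4"); P=cloud(d,C)
g=im.astype(int); m=(g[...,0]-g[...,2]>60)&(P[...,2]>.08)&(P[...,2]<.095)
q=P[m][:,:2]; rc=cv2.minAreaRect((q*1e4).astype(np.float32)); print(m.sum(),"plug",rc[0],rc[1],rc[2],np.median(P[m][:,2]))
t,_,Ct=grab("top","top4")
cv2.imwrite("pics/w4a.png",np.vstack([im[:,100:500,::-1],cv2.resize(t[150:265,190:430,::-1],(400,192))]))
E
```

```text
[0.48219537 0.06610865 0.18001422] 16.275 [ 0.14  0.21 -0.25  1.11 -0.   -1.77] -160.88001277041724
1251 plug (4858.90478515625, 652.4703369140625) (140.16500854492188, 583.2868041992188) 23.05654525756836 0.08640232409277243
```

View pics/w4a.png

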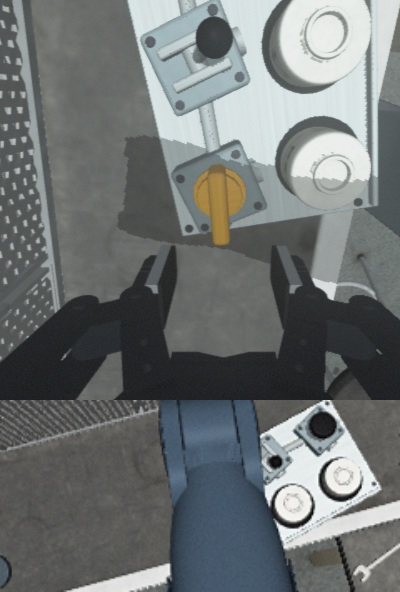

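Call:
drive_tool(moves=[[0,0,-4,0.1,-0.2,3,4],[0,0,-4,0.1,-0.2,6,4],[0,0,-4,0.1,-0.2,8.5,4],[0,0,-4,0.1,-0.2,9.8,4],[0,0,-4,0.1,-0.2,9.8,4],[0,0,-4,0.1,-0.2,9.8,1],[0,0,-4,0.1,-0.2,9.8,1],[0,0,-4,0.1,-0.2,9.8,1]])

```text
clock: 17.38
position: [0.4855, 0.0659, 0.0835]
orientation: [0.833, -0.554, 0.001, -0.001]
force: [3.0, 1.0, 4.4]
grip_width: 0.154
grip_force: 61.4
```

Call:
drive_tool(moves=[[0,0,0,0,0,0,1],[0,0,0,0,0,0,1]])

```text
clock: 17.62
position: [0.4855, 0.0658, 0.0834]
orientation: [0.833, -0.554, 0.001, -0.001]
force: [1.6, 0.9, 6.2]
grip_width: 0.15
grip_force: 61.6
```

```bash
cat > st.py <<'E'
from h import *
p,r,s=pose(); M=r.as_matrix()
print(p.round(4),"phi",np.degrees(np.arctan2(M[1,1],M[0,1])).round(2),"F",s["force"].round(2),"T",s["torque"].round(3),"e6",s["effort"][5].round(3),"g",round(s["grip_width"],3),round(s["grip_force"],1),"t",s["clock"])
E
python3 st.py
```

```text
[0.4855 0.0658 0.0834] phi -157.23 F [1.63 0.87 6.17] T [ 0.392 -0.584  0.007] e6 -0.034 g 0.15 61.6 t 17.625
```

Call:
drive_tool(moves=[[0,0,8,0,0,0,1],[0,0,16,0,0,0,1],[0,0,24,0,0,0,1],[0,0,32,0,0,0,1],[0,0,40,0,0,0,1],[0,0,48,0,0,0,1],[0,0,48,0,0,0,1]])

```text
clock: 18.5
position: [0.4848, 0.066, 0.0834]
orientation: [-0.535, 0.845, -0.0, 0.001]
force: [-0.1, 3.3, 10.3]
grip_width: 0.155
grip_force: 62.2
```

```bash
python3 st.py
```

```text
[0.4848 0.066  0.0834] phi 154.67 F [-0.08  3.31 10.26] T [ 0.723  0.037 -0.009] e6 0.884 g 0.155 62.2 t 18.5
```

Call:
drive_tool(moves=[[0,0,3,0,0,0,1],[0,0,6,0,0,0,1],[0,0,8,0,0,0,1]])

```text
clock: 18.88
position: [0.4847, 0.0661, 0.0834]
orientation: [-0.475, 0.88, 0.0, 0.001]
force: [0.2, 2.5, 10.2]
grip_width: 0.153
grip_force: 62.2
```

```bash
python3 st.py
```

```text
[0.4847 0.0661 0.0834] phi 146.71 F [ 0.24  2.47 10.16] T [0.725 0.137 0.013] e6 -0.312 g 0.153 62.2 t 18.875
```

Call:
drive_tool(moves=[[0,0,3,0,0,-0.1,1],[0,0,6,0,0,-0.1,1],[0,0,9,0,0,-0.1,1]])

```text
clock: 19.25
position: [0.4845, 0.0662, 0.0836]
orientation: [-0.404, 0.915, 0.001, 0.001]
force: [3.1, 4.6, -0.7]
grip_width: 0.153
grip_force: 60.7
```

```bash
python3 st.py
```

```text
[0.4845 0.0662 0.0836] phi 137.69 F [ 3.15  4.63 -0.7 ] T [ 1.065 -0.465  0.018] e6 -0.655 g 0.153 60.7 t 19.25
```

Call:
drive_tool(moves=[[0,0,3,0,0,0,1],[0,0,6,0,0,0,1],[0,0,9,0,0,0,1]])

```text
clock: 19.62
position: [0.4845, 0.0663, 0.0836]
orientation: [-0.331, 0.943, 0.001, 0.001]
force: [2.1, 5.4, -1.3]
grip_width: 0.155
grip_force: 60.7
```

```bash
python3 st.py
```

```text
[0.4845 0.0663 0.0836] phi 128.71 F [ 2.08  5.43 -1.33] T [ 1.157 -0.481  0.28 ] e6 -0.423 g 0.155 60.7 t 19.625
```

Call:
drive_tool(moves=[[0,0,3,0,0,0,1],[0,0,6,0,0,0,1],[0,0,7,0,0,0,1],[0,0,7,0,0,0,1]])

```text
clock: 20.12
position: [0.4844, 0.0664, 0.0836]
orientation: [-0.274, 0.962, 0.001, 0.001]
force: [2.9, 5.6, -0.8]
grip_width: 0.153
grip_force: 60.7
```

```bash
python3 st.py
```

```text
[0.4844 0.0664 0.0836] phi 121.8 F [ 2.89  5.56 -0.76] T [ 1.255 -0.43   0.11 ] e6 0.259 g 0.153 60.7 t 20.125
```

Call:
drive_tool(moves=[[0,0,0,0,0,0,4],[0,0,0,0,0,0,4],[0,0,0,0,0,0,4],[0,0,0,0,0,-3,4],[0,0,0,0,0,-7,4],[0,0,0,0,0,-11,4],[0,0,0,0,0,-11,4]])

```text
clock: 21.0
position: [0.4856, 0.0656, 0.1961]
orientation: [-0.274, 0.962, -0.0, 0.003]
force: [-0.5, -0.1, -0.1]
grip_width: 0.467
grip_force: 0.0
```

```bash
python3 - <<'E'
import st
from h import *
im,d,C=grab("wrist","w5"); P=cloud(d,C)
g=im.astype(int); m=(g[...,0]-g[...,2]>60)&(P[...,2]>.08)&(P[...,2]<.095)
rc=cv2.minAreaRect((P[m][:,:2]*1e4).astype(np.float32)); print(rc)
b=np.array([.511,-.340])
moves([(*b,.20,157),(*b,.062,157)])
E
```

```text
[0.4856 0.0656 0.1961] phi 121.76 F [-0.5  -0.09 -0.14] T [ 0.031 -0.046 -0.002] e6 -0.0 g 0.467 0.0 t 21.0
((4851.45947265625, 657.4654541015625), (576.0809936523438, 135.6923828125), 31.296798706054688)
[-0.1, 0.1, -35.2] [19.11, -35.86, -0.56]
[-0.1, 0.1, -35.2] [19.14, -35.85, 13.24]
```

Call:
drive_tool(moves=[[0,0,-7,2.5,-5,-1,3.5],[0,0,-14,5,-10,-1,3.5],[0,0,-21,7.5,-15,-1,3.5],[0,0,-28,10,-20,-1,3.5],[0,0,-34,12.5,-25,-1,3.5],[0,0,-36.5,15,-30,-1,3.5],[0,0,-36.5,17.5,-33,-1,3.5],[0,0,-36.5,19.1,-35.9,-1,3.5]])

```text
clock: 22.05
position: [0.5095, -0.3417, 0.2015]
orientation: [-0.561, 0.828, 0.001, -0.001]
force: [-0.4, -0.3, -0.5]
grip_width: 0.41
grip_force: 0.0
```

```bash
python3 - <<'E'
import st
from h import *
im,d,C=grab("wrist","w6"); P=cloud(d,C)
z=P[...,2]
m=(z>.05)&(z<.08)&(P[...,0]>.46)&(P[...,0]<.58)&(P[...,1]<-.27)&(P[...,1]>-.42)
x=np.array([np.cos(np.radians(-21.7)),np.sin(np.radians(-21.7))]); y=np.array([-x[1],x[0]])
q=P[m][:,:2]-[.511,-.340]; a=q@x; b=q@y; c=(abs(b)<.025)&(abs(a)<.02)
print(m.sum(),c.sum(),"bar dx",np.median(a[c]),a[c].min(),a[c].max(),"z",np.nanmax(z[m][c]))
e=(abs(a)<.02); print("b ext",np.percentile(b[e],[1,99]))
cl=(z>.045)&(z<.08)
q=P[cl][:,:2]-[.511,-.340];print("lid x range",np.percentile((q@x)[(abs(q@y)<.03)&((q@x)>.025)],[0,2,98,100]))
moves([(.511,-.340,.064,158.3)])
E
```

```text
[ 0.5095 -0.3417  0.2015] phi 158.2 F [-0.37 -0.27 -0.5 ] T [ 0.043 -0.069  0.03 ] e6 0.464 g 0.41 0.0 t 22.05
6797 713 bar dx -0.0011535566842023049 -0.0075736098521954585 0.004410169255480402 z 0.0690082724528836
b ext [-0.04617871  0.05269861]
lid x range [0.04400654 0.04562664 0.15959314 0.16339472]
[0.1, -0.1, -0.2] [-0.52, 0.07, 13.72]
```

View pics/w6.png

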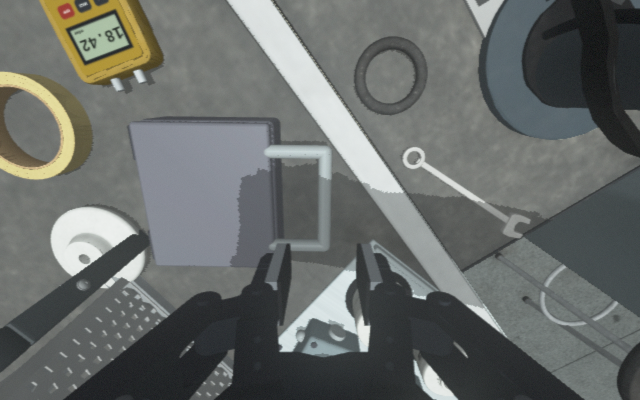

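Call:
drive_tool(moves=[[0,0,0,-0.4,0,4,3.5],[0,0,0,-0.4,0,8,3.5],[0,0,0,-0.4,0,11.5,3.5],[0,0,0,-0.4,0,13.7,3.5],[0,0,0,-0.4,0,13.7,3.5],[0,0,0,-0.4,0,13.7,0.8],[0,0,0,-0.4,0,13.7,0.8],[0,0,0,-0.4,0,13.7,0.8]])

```text
clock: 23.1
position: [0.5107, -0.3359, 0.0666]
orientation: [-0.561, 0.828, 0.001, -0.001]
force: [-6.7, 1.8, -2.6]
grip_width: 0.117
grip_force: 58.3
```

```bash
python3 st.py
```

```text
[ 0.5107 -0.3359  0.0666] phi 158.25 F [-6.66  1.76 -2.6 ] T [ 0.425  1.168 -0.12 ] e6 -0.124 g 0.117 58.3 t 23.1
```

Call:
drive_tool(moves=[[0,0,0,0,-0.13,-1.45,0.8],[0,0,0,0,-0.37,-2.9,0.8],[0,0,0,0,-0.75,-4.3,0.8],[0,0,0,0,-1.25,-5.65,0.8],[0,0,0,0,-1.85,-6.95,0.8],[0,0,0,0,-2.55,-8.2,0.8],[0,0,0,0,-3.4,-9.4,0.8],[0,0,0,0,-4.35,-10.5,0.8]])

```text
clock: 24.1
position: [0.5509, -0.3525, 0.1735]
orientation: [-0.561, 0.828, 0.001, -0.001]
force: [-10.7, 1.2, 0.9]
grip_width: 0.112
grip_force: 58.3
```

```bash
python3 st.py
```

```text
[ 0.5509 -0.3525  0.1735] phi 158.23 F [-10.73   1.18   0.92] T [ 0.307  2.407 -0.094] e6 -0.163 g 0.112 58.3 t 24.1
```

Call:
drive_tool(moves=[[0,0,0,0,-1,-1,0.8],[0,0,0,0,-2.1,-2,0.8],[0,0,0,0,-3.3,-2.8,0.8],[0,0,0,0,-4.6,-3.5,0.8],[0,0,0,0,-4.6,-3.5,0.8]])

```text
clock: 24.72
position: [0.5953, -0.3708, 0.2117]
orientation: [-0.561, 0.828, -0.003, 0.0]
force: [-9.7, 1.3, 18.8]
grip_width: 0.119
grip_force: 59.9
```

```bash
python3 st.py
```

```text
[ 0.5953 -0.3708  0.2117] phi 158.22 F [-9.69  1.3  18.77] T [ 0.182  2.336 -0.139] e6 -0.096 g 0.119 59.9 t 24.725
```

Call:
drive_tool(moves=[[0,0,0,0,0,0,3],[0,0,0,0,0,0,3],[0,0,0,0,0,0,3],[0,0,0,0,0,-2,3],[0,0,0,0,0,-4.5,3],[0,0,0,0,0,-7,3],[0,0,0,0,0,-7,3]])

```text
clock: 25.6
position: [0.5962, -0.37, 0.2783]
orientation: [-0.561, 0.828, -0.002, 0.001]
force: [0.3, 0.1, -1.1]
grip_width: 0.355
grip_force: 0.0
```

```bash
python3 - <<'E'
import st
from h import *
moves([(.592,-.128,.27,158.2)])
E
```

```text
[ 0.5962 -0.37    0.2783] phi 158.28 F [ 0.29  0.09 -1.08] T [ 0.045 -0.007 -0.032] e6 0.0 g 0.355 0.0 t 25.6
[-0.2, -0.0, 0.1] [-22.33, 9.35, 0.79]
```

Call:
drive_tool(moves=[[0,0,0,-5,2,-1,1],[0,0,0,-10,4,-1,1],[0,0,0,-15,6,-1,0],[0,0,0,-20,8,-1,0],[0,0,0,-22.3,9.3,-1,0],[0,0,0,-22.3,9.3,-1,0]])

```text
clock: 26.35
position: [0.5911, -0.1261, 0.2857]
orientation: [-0.562, 0.827, 0.0, -0.0]
force: [0.9, -0.5, -0.1]
grip_width: 0.003
grip_force: 0.0
```

```bash
python3 - <<'E'
import st
from h import *
out=[]
for n in("top","wrist","scene"):
    im,d,C=grab(n,n+"7"); P=cloud(d,C)
    x=np.array([np.cos(np.radians(-21.7)),np.sin(np.radians(-21.7))]); y=np.array([-x[1],x[0]])
    q=P[...,:2]-[.5096,-.340]; a=q@x; b=q@y; z=P[...,2]
    m=(abs(b)<.05)&(a>.08)&(a<.17)&(z>.075)&(z<.24)
    if m.sum()>30:
        # plane fit
        G=P[m]; c=G.mean(0); 
        A=np.c_[a[m],z[m]]; 
        ks=[]
        lo=(abs(b)<.03)&m; print(n,m.sum(),"z max",z[m].max(),"line",np.polyfit(z[lo],a[lo],1) if lo.sum()>10 else None, "deg",np.degrees(np.arctan2(1,-np.polyfit(z[lo],a[lo],1)[0])) if lo.sum()>10 else None)
    g=im.astype(int); hg=(z>.060)&(z<.072)&(g.min(2)>120); hg&=(P[...,0]<.56)&(P[...,1]>-.25)&(P[...,1]<.08)&(P[...,0]>.33)
    for k,pd in enumerate([(.4008,.012),(.4512,-.0803),(.5016,-.1717)]):
        s=hg&(np.hypot(P[...,0]-pd[0],P[...,1]-pd[1])<.05)
        if s.sum()>20: print(n,"can",k,s.sum(),((np.array([P[...,0][s].min()+P[...,0][s].max(),P[...,1][s].min()+P[...,1][s].max()])/2)-pd).round(4))
    out.append(im)
t=cv2.resize(out[0][140:270,180:500,::-1],(640,260)); cv2.imwrite("pics/v7.png",np.vstack([t,cv2.resize(out[1][...,::-1],(640,340))[:340]]))
E
```

```text
[ 0.5911 -0.1261  0.2857] phi 158.44 F [ 0.93 -0.53 -0.1 ] T [-0.021  0.028 -0.06 ] e6 0.312 g 0.003 0.0 t 26.35
top 462 z max 0.21519708859788977 line [-0.59631399  0.21118029] deg 59.19178499911816
top can 0 73 [0.0006 0.0069]
top can 1 26 [0.0032 0.0198]
wrist can 0 314 [0.0037 0.0022]
wrist can 1 346 [0.0023 0.0025]
wrist can 2 407 [0.0014 0.0016]
scene 377 z max 0.21264447458949765 line [-0.51003063  0.19414068] deg 62.97702568632752
scene can 0 65 [0.0014 0.0107]
scene can 1 54 [-0.0004  0.011 ]
scene can 2 56 [0.001 0.01 ]
```

View pics/v7.png

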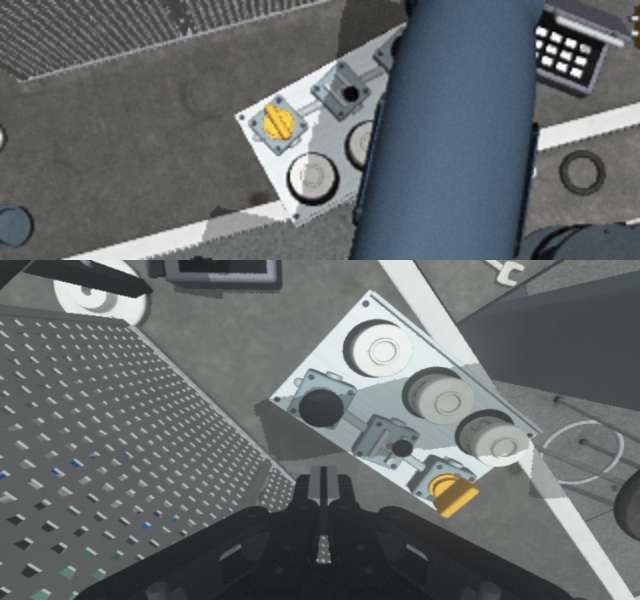

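```bash
python3 - <<'E'
from h import *
x=np.array([np.cos(np.radians(-21.7)),np.sin(np.radians(-21.7))]); y=np.array([-x[1],x[0]])
for n in("top7","scene7","wrist7"):
    im,d,C=load(n); P=cloud(d,C); z=P[...,2]; q=P[...,:2]-[.5096,-.340]; a=q@x; b=q@y
    m=(abs(b)<.05)&(a>.06)&(a<.14)&(z>.19)&(z<.24)
    if m.any(): print(n,m.sum(),np.percentile(a[m],[2,50,98]).round(4),np.percentile(z[m],[2,50,98]).round(4))
    m=(z>.086)&(z<.098)&(np.hypot(P[...,0]-.591,P[...,1]+.130)<.04)&(im.max(2)<70)
    if m.sum()>50: c,r=cv2.minEnclosingCircle((P[m][:,:2]*1e3).astype(np.float32)); print(n,"plunger",c,r,P[m].mean(0))
moves([(.591,-.130,.125,158.3)])
E
```

```text
top7 156 [0.0844 0.0885 0.0976] [0.197  0.2049 0.2109]
scene7 57 [0.0783 0.0902 0.1021] [0.1919 0.2052 0.2118]
scene7 plunger (591.1806640625, -125.22247314453125) 24.250581741333008 [ 0.59009094 -0.12032953  0.09278169]
wrist7 plunger (593.16064453125, -130.82579040527344) 24.257421493530273 [ 0.59456823 -0.12975891  0.09080895]
[0.0, -0.0, -0.0] [0.14, -0.01, 16.07]
```

Call:
drive_tool(moves=[[0,0,0,0.4,-0.2,5,0],[0,0,0,0.4,-0.2,10,0],[0,0,0,0.4,-0.2,14,0],[0,0,0,0.4,-0.2,16,0],[0,0,0,0.4,-0.2,16,0]])

```text
clock: 27.12
position: [0.5908, -0.1335, 0.1244]
orientation: [-0.56, 0.828, 0.001, -0.001]
force: [0.5, 0.7, 0.8]
grip_width: 0.0
grip_force: 0.0
```

Call:
drive_tool(moves=[[0,0,0,0,0,1,0],[0,0,0,0,0,2,0],[0,0,0,0,0,3,0],[0,0,0,0,0,3.3,0],[0,0,0,0,0,3.3,0]])

```text
clock: 27.75
position: [0.593, -0.1334, 0.0949]
orientation: [-0.561, 0.828, -0.002, 0.001]
force: [-2.3, -1.8, 12.1]
grip_width: 0.002
grip_force: 5.8
```

```bash
python3 st.py
```

```text
[ 0.593  -0.1334  0.0949] phi 158.24 F [-2.32 -1.76 12.06] T [-0.427  0.402  0.036] e6 0.008 g 0.002 5.8 t 27.75
```

Call:
drive_tool(moves=[[0,0,0,0,0,0.3,0],[0,0,0,0,0,0.6,0],[0,0,0,0,0,0.6,0]])

```text
clock: 28.12
position: [0.5932, -0.1335, 0.0916]
orientation: [-0.561, 0.828, -0.002, 0.002]
force: [-9.5, -1.5, 32.5]
grip_width: 0.0
grip_force: 16.4
```

```bash
python3 st.py
```

```text
[ 0.5932 -0.1335  0.0916] phi 158.24 F [-9.49 -1.48 32.5 ] T [-0.061  1.997  0.094] e6 0.023 g 0.0 16.4 t 28.125
```

Call:
drive_tool(moves=[[0,0,0,0,0,-2,0],[0,0,0,0,0,-4,0],[0,0,0,0,0,-4,0],[0,0,0,0,0,-4,0],[0,0,0,0,0,-2.5,0],[0,0,0,0,0,-1,0],[0,0,0,0,0,0,0],[0,0,0,0,0,0,0]])

```text
clock: 29.12
position: [0.5928, -0.1328, 0.0915]
orientation: [-0.561, 0.828, -0.002, 0.002]
force: [-12.6, 1.8, 50.9]
grip_width: 0.003
grip_force: 25.5
```

Call:
drive_tool(moves=[[0,0,0,0,0,0,0],[0,0,0,0,0,0,0]])

```text
clock: 29.38
position: [0.5928, -0.1328, 0.0915]
orientation: [-0.561, 0.828, -0.002, 0.002]
force: [-12.7, 2.7, 50.4]
grip_width: 0.002
grip_force: 25.1
```

Call:
drive_tool(moves=[[0,0,0,0,0,-2,0],[0,0,0,0,0,-4,0],[0,0,0,0,0,-4,0],[0,0,0,0,0,-4,0],[0,0,0,0,0,-4,0]])

```text
clock: 30.0
position: [0.5912, -0.1324, 0.1257]
orientation: [-0.561, 0.828, 0.001, -0.001]
force: [-0.9, -0.3, 0.3]
grip_width: 0.004
grip_force: 0.0
```

```bash
python3 - <<'E'
import st
from h import *
im,d,C=grab("wrist","w8"); s,_,_=grab("scene","s8"); P=cloud(d,C)
z=P[...,2]; g=im.astype(int); hg=(z>.060)&(z<.072)&(g.min(2)>120)
for k,pd in enumerate([(.4008,.012),(.4512,-.0803),(.5016,-.1717)]):
    m=hg&(np.hypot(P[...,0]-pd[0],P[...,1]-pd[1])<.05)
    if m.sum()>20: print("can",k,m.sum(),((np.array([P[...,0][m].min()+P[...,0][m].max(),P[...,1][m].min()+P[...,1][m].max()])/2)-pd).round(4))
cv2.imwrite("pics/v8.png",np.vstack([im[...,::-1],cv2.resize(s[150:250,230:390,::-1],(640,200),interpolation=cv2.INTER_CUBIC)][:2]))
E
```

```text
[ 0.5912 -0.1324  0.1257] phi 158.27 F [-0.89 -0.31  0.32] T [ 0.002 -0.077 -0.062] e6 -0.0 g 0.004 0.0 t 30.0
can 0 603 [0.0098 0.0019]
can 1 1027 [0.0025 0.0029]
can 2 1423 [0.0016 0.0017]
```

View pics/v8.png

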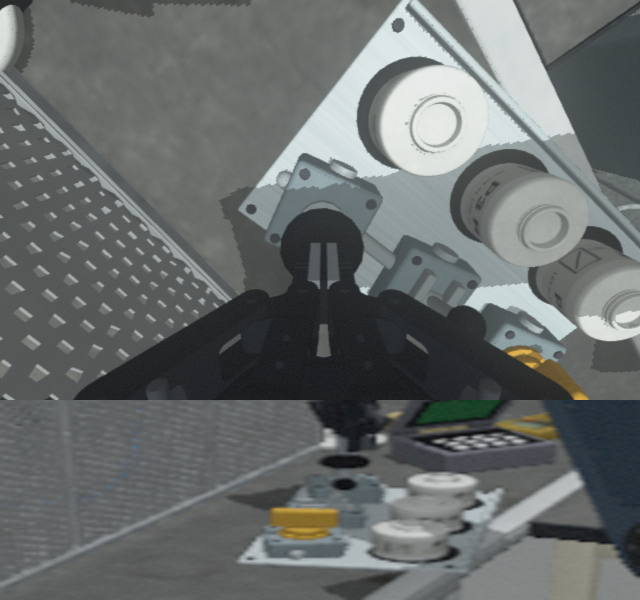

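```bash
python3 - <<'E'
from h import *
a,da,C=load("scene7"); b,db,_=load("s8")
for pd in [(.4008,.012),(.4512,-.0803),(.5016,-.1717)]:
    for z in (.064,):
        uv=proj(C,[(*pd,z)])[0].astype(int); u,v=uv
        D=np.abs(a.astype(int)-b).max(2)[v-14:v+18,u-22:u+23]; print(uv,(D>40).sum(),np.abs(da-db)[v-14:v+18,u-22:u+23].max().round(3))
    for n,(i,d) in dict(s7=(a,da),s8=(b,db)).items():
        P=cloud(d,C); m=(P[...,2]>.04)&(P[...,2]<.075)&(np.hypot(P[...,0]-pd[0],P[...,1]-pd[1])<.05)&(i.min(2)>90)
        Q=P[m]; print(n,m.sum(),(np.median(Q[:,:2],0)-pd).round(4))
E
```

```text
[334 211] 12 2.0
s7 212 [-0.003   0.0182]
s8 212 [-0.0035  0.0192]
[337 199] 10 2.203
s7 185 [-0.0053  0.0194]
s8 192 [-0.0053  0.0194]
[341 187] 9 2.294
s7 172 [-0.0068  0.0192]
s8 165 [-0.0055  0.0179]
```

Call:
drive_tool(moves=[[0,0,0,0,0,1.5,0],[0,0,0,0,0,3,0],[0,0,0,0,0,3.8,0],[0,0,0,0,0,3.8,0],[0,0,0,0,0,3.8,0]])

```text
clock: 30.72
position: [0.5929, -0.1328, 0.0917]
orientation: [-0.561, 0.828, -0.001, 0.001]
force: [-5.1, 1.5, 27.7]
grip_width: -0.002
grip_force: 14.2
```

Call:
drive_tool(moves=[[0,0,0,0,0,-2,0],[0,0,0,0,0,-5,0],[0,0,0,0,0,-5,0],[0,0,0,0,0,-9,0],[0,0,0,0,0,-14,0],[0,0,0,0,0,-14,0]])

```text
clock: 31.48
position: [0.5933, -0.1329, 0.2314]
orientation: [-0.561, 0.828, -0.002, 0.002]
force: [-0.1, -0.1, 0.0]
grip_width: -0.0
grip_force: 0.0
```

```bash
python3 - <<'E'
import st
from h import *
im,d,C=grab("wrist","w9"); P=cloud(d,C); z=P[...,2]; g=im.astype(int); hg=(z>.060)&(z<.072)&(g.min(2)>120)
for k,pd in enumerate([(.4008,.012),(.4512,-.0803),(.5016,-.1717)]):
    m=hg&(np.hypot(P[...,0]-pd[0],P[...,1]-pd[1])<.05)
    if m.sum()>20: print("can",k,m.sum(),((np.array([P[...,0][m].min()+P[...,0][m].max(),P[...,1][m].min()+P[...,1][m].max()])/2)-pd).round(4))
c=np.array([.4927,-.0572]);xv=np.array([.877,.480]);yv=np.array([-.480,.877])
m=(z>.078)&(z<.1)&(im.max(2)<70)&(np.hypot(P[...,0]-.525,P[...,1]+.044)<.03)
if m.sum()>20: q=P[m][:,:2]-c; print("ball",m.sum(),P[m].mean(0),(q@xv).min(),(q@xv).max(),(q@yv).min(),(q@yv).max())
ball=c+.034*xv; print(ball)
pre=c+.010*xv-.002*yv
moves([(*pre,.2,118.7),(*pre,.104,118.7)])
E
```

```text
[ 0.5933 -0.1329  0.2314] phi 158.27 F [-0.09 -0.06  0.04] T [-0.028 -0.035  0.021] e6 0.0 g -0.0 0.0 t 31.475
can 0 434 [0.004  0.0024]
can 1 493 [0.0022 0.0029]
can 2 569 [0.0016 0.0016]
ball 417 [ 0.52766205 -0.04929626  0.09193492] 0.024404371787795573 0.04538053930414868 -0.017118197916775282 0.001691734266562135
[ 0.522518 -0.04088 ]
[-0.1, 0.0, 39.6] [-3.96, 11.27, 2.91]
[-0.1, 0.0, 39.6] [-3.96, 11.28, 12.51]
```

Call:
drive_tool(moves=[[0,0,10,-1,4,0,0],[0,0,20,-2,8,0,0],[0,0,30,-3,11.8,0,0],[0,0,39.5,-3.1,11.8,3,0],[0,0,39.5,-3.1,11.8,7,0],[0,0,39.5,-3.1,11.8,11,0],[0,0,39.5,-3.1,11.8,13,0],[0,0,39.5,-3.1,11.8,13.2,0]])

```text
clock: 32.52
position: [0.4913, -0.0598, 0.0942]
orientation: [-0.248, 0.969, 0.001, -0.003]
force: [-0.7, -0.5, -0.3]
grip_width: 0.002
grip_force: 0.0
```

```bash
cat >> st.py <<'E'
q=p[:2]-[.4927,-.0572]; print("stand",(q@[.877,.480]).round(4),(q@[-.480,.877]).round(4))
E
python3 st.py
```

```text
[ 0.4913 -0.0598  0.0942] phi 118.77 F [-0.67 -0.52 -0.27] T [-0.018  0.039  0.02 ] e6 -0.0 g 0.002 0.0 t 32.525
stand -0.0024 -0.0016
```

Call:
drive_tool(moves=[[0,0,0,-1,-0.2,-0.4,0],[0,0,0,-2,-0.2,-0.4,0],[0,0,0,-3,-0.2,-0.4,0],[0,0,0,-4,-0.2,-0.4,0],[0,0,0,-4.8,-0.2,-0.4,0],[0,0,0,-4.8,-0.2,-0.4,0]])

```text
clock: 33.28
position: [0.5369, -0.0383, 0.1016]
orientation: [-0.249, 0.969, -0.0, -0.0]
force: [-5.2, -1.5, 2.1]
grip_width: -0.002
grip_force: 2.4
```

```bash
python3 st.py
```

```text
[ 0.5369 -0.0383  0.1016] phi 118.8 F [-5.16 -1.54  2.12] T [-0.27   1.013 -0.032] e6 0.11 g -0.002 2.4 t 33.275
stand 0.0478 -0.0047
```

Call:
drive_tool(moves=[[0,0,0,-0.3,0,0,0],[0,0,0,-0.6,0,0,0],[0,0,0,-0.6,0,0,0]])

```text
clock: 33.65
position: [0.5386, -0.0372, 0.1013]
orientation: [-0.248, 0.969, -0.001, -0.004]
force: [-16.8, -9.2, 9.1]
grip_width: 0.004
grip_force: 9.5
```

```bash
python3 st.py
```

```text
[ 0.5386 -0.0372  0.1013] phi 118.72 F [-16.84  -9.23   9.09] T [-1.919  3.377  0.091] e6 0.12 g 0.004 9.5 t 33.65
stand 0.0499 -0.0045
```

Hard stop reached (force 19 N). Back off, rise, and move clear to look.

Call:
drive_tool(moves=[[0,0,0,1.5,0,0,0],[0,0,0,3,0,0,0],[0,0,0,4.5,0,0,0],[0,0,0,5.4,0,0,0],[0,0,0,5.4,0,-4,0],[0,0,0,5.4,0,-9,0],[0,0,0,5.4,0,-14,0],[0,0,0,5.4,0,-14,0]])

```text
clock: 34.65
position: [0.4967, -0.062, 0.2453]
orientation: [-0.248, 0.969, -0.001, 0.004]
force: [-0.4, -0.7, -2.1]
grip_width: 0.003
grip_force: 0.0
```

Call:
drive_tool(moves=[[0,0,0,0,6,-2,0],[0,0,0,0,12,-2,0],[0,0,0,0,18,-2,0],[0,0,0,0,24,-2,0],[0,0,0,0,30,-2,0],[0,0,0,0,30,-2,0]])

```text
clock: 35.4
position: [0.3481, 0.2041, 0.2608]
orientation: [-0.252, 0.968, 0.0, -0.0]
force: [1.0, -0.4, 0.8]
grip_width: -0.003
grip_force: 0.0
```

```bash
python3 - <<'E'
import st
from h import *
t,d,C=grab("top","top9"); P=cloud(d,C); z=P[...,2]
x=np.array([np.cos(np.radians(-21.7)),np.sin(np.radians(-21.7))]); y=np.array([-x[1],x[0]])
q=P[...,:2]-[.5096,-.340]; a=q@x; b=q@y
m=(abs(b)<.05)&(a>.06)&(a<.14)&(z>.19)&(z<.24); print("bar a",np.median(a[m]),np.percentile(z[m],[50,98]))
for pd in [(.4008,.012),(.4512,-.0803),(.5016,-.1717)]:
    m=(z>.035)&(z<.075)&(np.hypot(P[...,0]-pd[0],P[...,1]-pd[1])<.05); Q=P[m]; print(m.sum(),((Q.min(0)+Q.max(0))[:2]/2-pd).round(4))
cv2.imwrite("pics/v9.png",cv2.resize(t[120:270,160:500,::-1],(800,353),interpolation=cv2.INTER_CUBIC))
E
```

```text
[0.3481 0.2041 0.2608] phi 119.17 F [ 1.   -0.45  0.78] T [-0.045  0.013  0.029] e6 0.953 g -0.003 0.0 t 35.4
stand -0.0014 0.2985
bar a 0.08917352023158395 [0.20474072 0.21054111]
390 [0.0027 0.0021]
394 [0.0008 0.0036]
404 [-0.0003  0.0021]
```

View pics/v9.png

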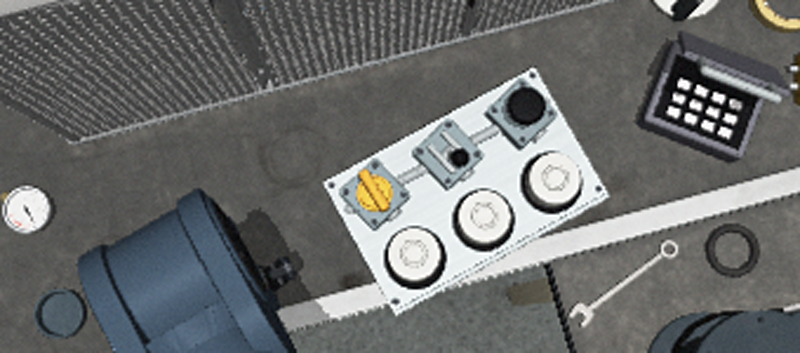

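```bash
python3 -c "
from cell import robot
print(robot.finish_job())"
```

```text
the job is handed in; nothing more can be done
None
```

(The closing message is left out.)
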